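Close the overfilled sample box

TASK

The grey storage box will not close because the tube in it stands up above the fill line. Take that tube out and leave it standing upright in the low steel tray, then put the grey lid on the box so that it is fully seated, flat on the rim all round.

Things in the scene. Friction and masses are not known exactly. Their poses are not given: they have to be found in the camera images.
- tube_mid (a point): Sample tube upright in the box: 94 mm tall, clear body 34 mm across, green cap 41 mm across (top 19 mm), about 60 g. Point: on its axis, 47 mm above its foot; z up through the cap. It stands about 40 mm from the box's middle, to either side along the box's x; opposite stands a 53 mm jar with orange cap, 41 mm across, low enough not to hinder the lid. A similar tube on the open bench is not meant.
- box: Open grey plastic storage box, fixed to the bench: 160 mm (its x) by 110 mm (its y), 70 mm high, walls 5 mm, floor 4 mm thick, so inside 150 x 100 mm; a thin dark fill line runs round the inside 60 mm above the bench. Origin: centre of its underside, on the bench; z up.
- lid_grip (a point): Loose grey lid, right way up on the bench, about 160 g: plate 170 (x) x 120 (y) x 5 mm, under it a lip 134 x 84 mm, 8 mm deep; on top a central grip rib 70 mm long (x), 14 thick (y), 34 high. Point: rib middle, 30 mm above the lip's bottom edge, 17 below the rib's top; z up. Seated, the lip has 8 mm play inside the box and this point is 92 mm above the box's underside. Either way round fits.
- tray: Empty low square steel tray, fixed to the bench on the other side of the box from the lid: 110 x 110 mm outside, 20 mm high, walls and floor 4 mm thick. Origin: centre of its underside, on the bench; z up.
There are look-alikes about, which are no part of the job. What is shaped like the part that bears tube_mid but purple or yellow is not meant.

How it is judged:
By the outcome, as a careful person would: the job done as asked, in the order asked, and still so for the second after the job is handed in, with the robot touching nothing.
It also fails if it takes over 59 s, if anything falls off the work surface, if the arm or the gripper's body presses on something with over 40 N, if the wrist force passes 120 N, or if a joint passes its speed limit or range.

ROBOT

A 6-joint arm with a two-finger parallel gripper is mounted at the origin on a cart in front of the work surface, level with it; the furniture and walls round the work are solid. World frame = base frame: x ahead of the robot, y to its left, z up, the work surface at z = 0. Lengths are in m, angles in rad, forces in N, time in s.
With the tool pointing down it reaches from about 0.25 to 0.725 m from the base axis. Payload 4 kg.
Tool frame: the origin (TCP) lies on the mounting face of the last link; the fingertips stand 173 mm ahead of it and the grasp point (between the pads) lies 155 mm ahead of it; x points along the fingers, y is the direction in which the jaws open and shut, and the axes are right-handed (so a half turn about x gives the same grasp; the last joint's range is limited). The gripper opens to 85 mm and grips with 20 to 120 N. Pads are 22 mm wide; open, the fingers measure 114 mm over their backs; the gripper's body (76 mm by 85 mm) begins 54 mm behind the grasp point. The pads swing forward as they close: fully open they stand 13 mm farther back than shut.
Start: joints at [1.321, 0.241, 0.005, 1.335, 0, 1.571], TCP at [0.124, 0.484, 0.405] pointing down, gripper open.
Joint ranges: [-2.72, 2.72], [-1.05, 1.87], [-1.09, 1.28], [-1.99, 2.15], [-1.42, 1.44], [-3.14, 3.14]. Speed limits (rad/s): [2.79, 2.79, 3.14, 3.14, 3.14, 3.14].

INTERFACE

Orientations are given as a unit quaternion [x, y, z, w].
In Python, from station import robot, grab_frame, order, recognise, outline_of gives the robot as it stands. The module is installed in compiled form; this text tells all that it offers.
- The arm moves only by the tool move_arm, never from a script. Its argument "rows" is a list of rows, each a list of 7 numbers: the shift along the world's x, y, z in units of 0.5 m (1.0 is 0.5 m), then the turn, a rotation vector about the world's x, y, z in units of 30 degrees (1.0 is 30 degrees), then the gripper command: -1 is shut, 1 is fully open, values between are in proportion. A call has 1 to 10 rows; each row is the pose to reach, as a shift and turn from the pose commanded when the call began; what a row does not reach only later rows make up. A row lasts 1/10 s, in which the tool goes at most 50 mm and 8.59 degrees, less where a joint would pass 70% of its speed; a pose out of reach is approached as far as the arm can. A call with a number of a shift or a turn outside -1 to 1 is refused whole. A call with a gripper value outside its range is refused whole. The fingers move at their own pace and stop on an object; "squeeze" is the grip in N (left out, the last holds). Time passes only in rows, so rows that repeat a pose let the fingers close. It gives the time, the measured TCP pose, the force and the opening at its end, in the units of the state.
- robot.observe(): the state, without advancing time (a new reading comes with each control period).
- grab_frame(name): name is "scene" or "top" or "wrist"; returns a dict with "pixels" (384x512x3 uint8, red, green, blue), "K" (3x3 intrinsics, pixels), "k1" (the pictures are not rectified: a ray, as slopes to the right and down, at radius r is drawn at 1 + k1 r^2 times it, then the intrinsics apply), "pose" (4x4, takes a point from camera to world coordinates); the wrist camera has in their place "tool_from_camera" (4x4, takes a point from camera to tool coordinates, whose origin is the TCP and whose axes are the tool frame's). Camera axes: x right, y down, z forward; pixel columns grow to the right and rows downward; lengths in m; the calibration is good to about 2 mm. A picture is of the moment at which its call begins: read the wrist's pose just before it. There is no depth.
- order.hand_in(): hands the job in, once; it reports no verdict.
Trained networks look in the newest picture that a camera, given by its name, has taken for a name from the list of things; names that differ only in an ending like _2 or _b are one class to them, and where a whole thing is asked for, a point or a joint stands for the part that bears it (a point fixed in the world has none). Each returns a list of dicts, best first, with "score" (0 to 1); they miss things now and then, are a little off and sometimes report something else, mostly with a low value. They report only what shows in the picture. A call takes as long as a camera call. They do not tell look-alikes from the thing itself.
- recognise(camera, query): "centre" ([x, y, z] in m, in the coordinates of the camera as it stood for that picture, good to about 4 mm: the middle of the surface that is visible of it).
- outline_of(camera, query): "pixels" (384x512 bool, what is visible of it).
The state is a dict: "t": time; "joint_positions": joint angles; "dq": joint speeds; "tau": joint torques, N m; "ee_pos": TCP position; "tcp_rot": TCP orientation; "contact_force": force on the tool from outside, world axes, zero at the start; "ft_torque": the same for the moment, N m; "gripper_width": finger opening in m.
Only numpy, scipy, OpenCV 4.12 (cv2) and the standard library are available. Lean on these libraries where they do the work, as an engineer would, in place of code of your own. Each camera call takes 0.05 s, during which the arm holds its last target. There are 200 camera calls.

## Working session

There is one attempt and no reset: what is moved stays moved. The work goes in short steps, Python scripts to look and compute and a tool call to move; the robot and the scene stay as the last step left them, time stands still between calls to the robot, and variables do not carry over. Pictures are saved under pics/ and viewed, about 8 in all and at most 12, crops included, and the job is handed in when it is done.

Besides the shell and the picture viewer there is one more tool, called after ">>>" by a JSON object that holds its "name" and its "arguments", one argument or row to a line. move_arm: Moves the arm, as the interface text tells. Its arguments: {"type":"object","properties":{"rows":{"type":"array","items":{"type":"array","items":{"type":"number"}}},"squeeze":{"type":"number"}},"required":["rows"]}

```bash
mkdir -p pics; cat > h.py <<'E'
import numpy as np, cv2
from scipy.spatial.transform import Rotation as R
from station import robot, grab_frame, order, recognise, outline_of
def ray(f,uv,pose):
    K=f["K"];p=np.array([[uv]],float)
    d=np.array([f["k1"],0,0,0,0],float)
    n=cv2.undistortPoints(p,np.array(K,float),d)[0,0]
    return pose[:3,3],pose[:3,:3]@np.array([n[0],n[1],1])
def atz(f,uv,z,pose=None):
    o,d=ray(f,uv,f["pose"] if pose is None else pose); return o+d*(z-o[2])/d[2]
def wpose(f,s):
    T=np.eye(4);T[:3,:3]=R.from_quat(s["tcp_rot"]).as_matrix();T[:3,3]=s["ee_pos"];return T@f["tool_from_camera"]
def save(n,im): cv2.imwrite("pics/"+n,cv2.cvtColor(np.ascontiguousarray(im),cv2.COLOR_RGB2BGR))
E
python3 - <<'E'
from h import *
s=robot.observe();print({k:np.round(v,3) for k,v in s.items()})
for c in("top","scene"):
    f=grab_frame(c);save(c+"0.png",f["pixels"]);print(c,np.round(f["pose"],3).tolist(),np.round(f["K"],1).tolist(),f["k1"])
    for q in("tube_mid","box","lid_grip","tray"):
        for r in recognise(c,q)[:4]: print(c,q,round(r["score"],2),np.round(f["pose"][:3,:3]@r["centre"]+f["pose"][:3,3],3))
E
```

```text
{'t': np.float64(0.0), 'joint_positions': array([1.321, 0.241, 0.004, 1.335, 0.   , 1.571]), 'dq': array([-0.002,  0.   , -0.001,  0.001, -0.001, -0.001]), 'tau': array([-1.0000e-03, -3.7232e+01,  2.5241e+01,  1.7000e-02, -0.0000e+00,
       -0.0000e+00]), 'ee_pos': array([0.124, 0.484, 0.404]), 'tcp_rot': array([ 0.087,  0.702, -0.089,  0.702]), 'contact_force': array([-0.638,  0.723,  0.179]), 'ft_torque': array([-0.002,  0.005, -0.014]), 'gripper_width': np.float64(0.085)}
top [[0.02, -0.983, 0.181, 0.345], [-1.0, -0.02, 0.003, 0.049], [0.001, -0.181, -0.983, 1.032], [0.0, 0.0, 0.0, 1.0]] [[457.6, 0.0, 255.0], [0.0, 457.6, 196.8], [0.0, 0.0, 1.0]] -0.10266769981513539
top tube_mid 0.84 [ 0.515 -0.023  0.097]
top tube_mid 0.74 [0.508 0.087 0.089]
top tube_mid 0.6 [ 0.606 -0.134  0.091]
top box 0.77 [ 0.485 -0.033  0.008]
top lid_grip 0.82 [0.528 0.248 0.014]
top tray 0.65 [ 0.487 -0.205  0.005]
scene [[0.858, -0.328, 0.395, 0.206], [-0.513, -0.546, 0.662, -0.517], [-0.001, -0.771, -0.637, 0.599], [0.0, 0.0, 0.0, 1.0]] [[392.0, 0.0, 254.0], [0.0, 392.0, 188.7], [0.0, 0.0, 1.0]] -0.006588328933638256
scene tube_mid 0.81 [0.506 0.081 0.073]
scene tube_mid 0.77 [ 0.607 -0.153  0.066]
scene tube_mid 0.69 [ 0.513 -0.037  0.082]
scene tube_mid 0.26 [ 0.488 -0.207  0.004]
scene box 0.67 [ 0.479 -0.046  0.041]
scene lid_grip 0.71 [0.516 0.243 0.011]
scene tray 0.97 [ 0.488 -0.205  0.002]
```

View pics/top0.png

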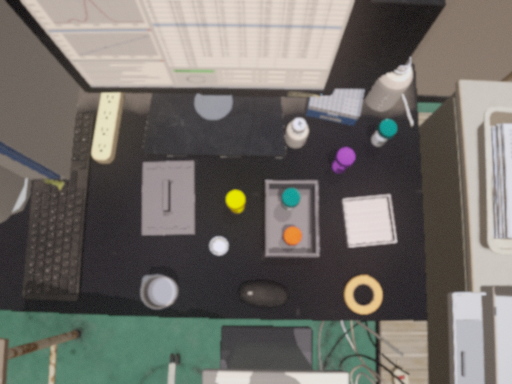

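View pics/scene0.png

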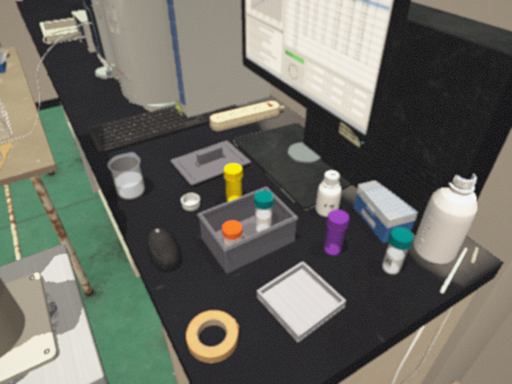

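Candidates in the top view:
- Teal cap in the box, (290,197). This is the one described.
- Teal on the open bench, (388,128).
- Purple, (344,157).
- Yellow, (235,200).

The orange jar is at (291,235). The lid is at (168,198), and the tray at (369,221) lies on the other side of the box from it. Next I fit the poses and check a close crop.

```bash
cat > fit.py <<'E'
from h import *
from scipy.optimize import minimize
def proj(f,P,pose=None):
    T=np.linalg.inv(f["pose"] if pose is None else pose)
    return cv2.projectPoints(np.array(P,float),cv2.Rodrigues(T[:3,:3])[0],T[:3,3],np.array(f["K"],float),np.array([f["k1"],0,0,0,0]))[0][:,0]
def cuboid(lx,ly,z0,z1): return [(sx*lx/2,sy*ly/2,z) for sx in(-1,1) for sy in(-1,1) for z in(z0,z1)]
MOD={"box":cuboid(.16,.11,0,.07),"tray":cuboid(.11,.11,0,.02),"lid_grip":cuboid(.17,.12,.008,.013)+cuboid(.07,.014,.013,.047)}
def place(P,p):
    c,s=np.cos(p[2]),np.sin(p[2]);P=np.array(P);return np.c_[P[:,0]*c-P[:,1]*s+p[0],P[:,0]*s+P[:,1]*c+p[1],P[:,2]]
def hullmask(pts):
    m=np.zeros((384*4,512*4),np.uint8);cv2.fillConvexPoly(m,cv2.convexHull(np.round(pts*4+1.5).astype(np.int32)),1);return m
def fit(items,q,p0):
    tg=[]
    for f,m in items:
        cs,_=cv2.findContours(m.astype(np.uint8),cv2.RETR_EXTERNAL,cv2.CHAIN_APPROX_NONE)
        c=max(cs,key=cv2.contourArea)[:,0].astype(float)
        big=hullmask(c);big=cv2.dilate(big,np.ones((4,4),np.uint8));tg.append((f,big))
    def cost(p): return sum(1-(lambda a:(a&b).sum()/(a|b).sum())(hullmask(proj(f,place(MOD[q],p)))) for f,b in tg)
    best=min((minimize(cost,np.array([p0[0],p0[1],y]),method="Nelder-Mead",options=dict(initial_simplex=np.array([p0[0],p0[1],y])+np.array([[0,0,0],[.015,0,0],[0,.015,0],[0,0,.15]]),xatol=1e-4,fatol=1e-4)) for y in p0[2]),key=lambda r:r.fun)
    return best.x,best.fun
E
python3 - <<'E'
from fit import *
it={q:[] for q in MOD}; F={}
for c in("top","scene"):
    f=F[c]=grab_frame(c)
    for q in MOD:
        o=outline_of(c,q)
        if o: it[q].append((f,o[0]["pixels"]))
for q,p in dict(box=(.485,-.035,(0,1.57)),tray=(.487,-.205,(0,)),lid_grip=(.525,.246,(0,1.57))).items():
    for sub in(it[q],it[q][:1],it[q][1:]):
        x,c=fit(sub,q,p);print(q,len(sub),np.round(x,4),round(c,3))
for n,uv,z in(("cap",(290,197),.094),("jar",(291.5,235),.057),("yel",(235.5,198),.094),("pur",(345,155),.094)):print(n,np.round(atz(F["top"],uv,z),4))
print("cap scene",atz(F["scene"],(263,197),.098))
a=cv2.resize(F["top"]["pixels"][140:260,200:410],None,fx=3.7,fy=3.7,interpolation=cv2.INTER_CUBIC);save("crop1.png",a)
E
```

```text
box 2 [ 0.4818 -0.0298  3.1447] 0.083
box 1 [ 0.4804 -0.0296  3.1491] 0.046
box 1 [ 0.4821 -0.0295  0.0048] 0.033
tray 2 [ 0.4845 -0.2071  0.1126] 0.06
tray 1 [ 0.484  -0.206   0.1229] 0.03
tray 1 [ 0.4857 -0.2073  0.1074] 0.018
lid_grip 0 [0.525 0.246 0.   ] 0.0
lid_grip 0 [0.525 0.246 0.   ] 0.0
lid_grip 0 [0.525 0.246 0.   ] 0.0
cap [ 0.5189 -0.0213  0.094 ]
jar [ 0.4432 -0.0278  0.057 ]
yel [0.5145 0.0923 0.094 ]
pur [ 0.6123 -0.1383  0.094 ]
cap scene [ 0.51861026 -0.02710925  0.098     ]
```

View pics/crop1.png

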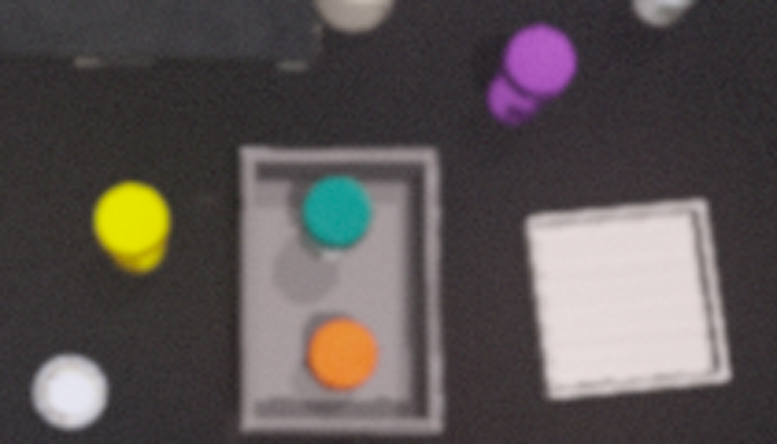

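The crop shows the teal cap inside the box at about (335,212), with the orange jar opposite at (343,353). The cap at (0.519, -0.024) is 38 mm from the box centre, so it is the tube asked for. Now I fit the lid from its colour.

```bash
python3 - <<'E'
from fit import *
items=[]
for c,seed in(("top",(155,220)),("scene",(190,163))):
    f=grab_frame(c);im=cv2.GaussianBlur(f["pixels"],(3,3),0);m=np.zeros((386,514),np.uint8)
    g=im.astype(int)
    th=((g.min(2)>(70 if c=="top" else 65))*255).astype(np.uint8)
    cv2.floodFill(th,m,seed,128);mm=th==128;print(c,mm.sum(),cv2.boundingRect(mm.astype(np.uint8)),im[seed[1],seed[0]],im[seed[1]-15,seed[0]-25])
    items.append((f,mm))
    f2=recognise(c,"lid_grip");o=outline_of(c,"lid_grip");print(len(f2),len(o))
for sub in(items,items[:1],items[1:]):
    x,e=fit(sub,"lid_grip",(.52,.245,(0,1.57)));print(np.round(x,4),e)
for f,mm in items:
    v=f["pixels"].copy();
cf=items[0][0];cs=items[1][0]
print("capT",[atz(cf,(290,197),z)[:2].round(4) for z in(.098,)],[atz(cs,(263,197),.098)[:2].round(4)])
for c,f in(("top",cf),("scene",cs)):
    h=cv2.cvtColor(f["pixels"],cv2.COLOR_RGB2HSV);m=cv2.inRange(h,(80,120,60),(98,255,255))
    n,l,s,ce=cv2.connectedComponentsWithStats(m);print(c,[(s[i].tolist(),ce[i].round(1).tolist(),atz(f,ce[i],.095 if c=="top" else .0885).round(4).tolist()) for i in range(1,n) if s[i,4]>60])
s=robot.observe();print(R.from_quat(s["tcp_rot"]).as_matrix().round(3))
E
```

```text
top 4125 (141, 160, 55, 76) [160 149 151] [51 48 49]
1 1
scene 1943 (170, 140, 81, 45) [148 142 143] [45 44 48]
1 1
[0.5293 0.2479 3.186 ] 0.14973465924505003
[0.5277 0.2501 3.1821] 0.05362305746295626
[0.531  0.2481 0.0536] 0.08800534774900459
capT [array([ 0.5182, -0.021 ])] [array([ 0.5186, -0.0271])]
top [([378, 119, 20, 19, 285], [387.6, 127.9], [0.6753, -0.2327, 0.095]), ([282, 188, 18, 19, 261], [290.4, 196.8], [0.5191, -0.0221, 0.095])]
scene [([254, 190, 19, 19, 299], [263.1, 199.2], [0.5213, -0.0236, 0.0885]), ([388, 227, 25, 22, 443], [400.6, 237.4], [0.6763, -0.237, 0.0885])]
[[-0.     0.247  0.969]
 [ 0.     0.969 -0.247]
 [-1.    -0.    -0.   ]]
```

>>> {"name": "move_arm", "arguments": {
  "rows": [
    [0.79,-1.0,-0.06,0,0,0.476,1],
    [0.79,-1.0,-0.06,0,0,0.476,1],
    [0.79,-1.0,-0.06,0,0,0.476,1],
    [0.79,-1.0,-0.06,0,0,0.476,1],
    [0.79,-1.0,-0.06,0,0,0.476,1],
    [0.79,-1.0,-0.06,0,0,0.476,1],
    [0.79,-1.0,-0.06,0,0,0.476,1],
    [0.79,-1.0,-0.06,0,0,0.476,1],
    [0.79,-1.0,-0.06,0,0,0.476,1],
    [0.79,-1.0,-0.06,0,0,0.476,1]
  ]
}}

```text
t: 2.2
ee_pos: [0.4323, 0.093, 0.3816]
tcp_rot: [0.0, 0.707, -0.0, 0.707]
contact_force: [0.8, 0.2, -0.3]
gripper_width: 0.0852
```

```bash
python3 - <<'E'
from h import *
s=robot.observe();print(s["t"],s["ee_pos"].round(4),R.from_quat(s["tcp_rot"]).as_matrix().round(3).tolist())
E
```

```text
2.2 [0.4323 0.093  0.3816] [[0.001, 0.001, 1.0], [0.001, 1.0, -0.001], [-1.0, 0.001, 0.001]]
```

>>> {"name": "move_arm", "arguments": {
  "rows": [
    [0.17,-0.23,-0.04,0,0,0,1],
    [0.17,-0.23,-0.04,0,0,0,1],
    [0.17,-0.23,-0.04,0,0,0,1],
    [0.17,-0.23,-0.04,0,0,0,1],
    [0.17,-0.23,-0.04,0,0,0,1],
    [0.17,-0.23,-0.04,0,0,0,1]
  ]
}}

```text
t: 2.8
ee_pos: [0.5159, -0.0195, 0.3614]
tcp_rot: [0.0, 0.707, 0.0, 0.707]
contact_force: [-0.5, -0.5, 0.8]
gripper_width: 0.0854
```

```bash
cat > cap.py <<'E'
from fit import *
def cap(zt):
    s=robot.observe();f=grab_frame("wrist");T=wpose(f,s)
    h=cv2.cvtColor(f["pixels"],cv2.COLOR_RGB2HSV);m=cv2.inRange(h,(80,120,50),(98,255,255))
    n,l,st,ce=cv2.connectedComponentsWithStats(m)
    print(s["t"],s["ee_pos"].round(4),"cam",T[:3,3].round(3),T[:3,2].round(2))
    for i in range(1,n):
        if st[i,4]>150: print(st[i].tolist(),[atz(f,ce[i],z,T).round(4).tolist() for z in(zt,zt-.01)])
    return f,T
E
python3 - <<'E'
from cap import *
f,T=cap(.096);save("w1.png",f["pixels"])
E
```

```text
2.8 [ 0.5159 -0.0195  0.3614] cam [ 0.437 -0.02   0.33 ] [ 0.31 -0.   -0.95]
[231, 170, 47, 50, 1891] [[0.5176, -0.0245, 0.096], [0.5211, -0.0247, 0.086]]
```

View pics/w1.png

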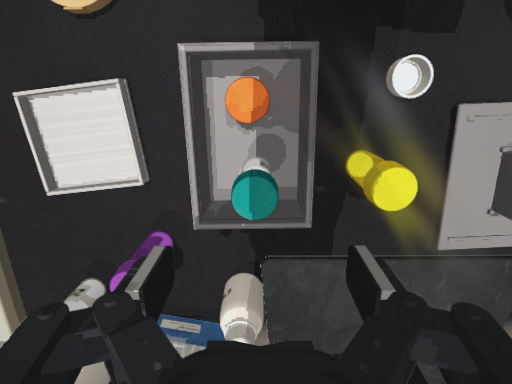

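Wrist view: cap at (255,195) in the box, jar at (247,100), tray at about (80,137), part of the lid at (480,175). I check the box and tray corners and approach at the same time.

```bash
python3 - <<'E'
from h import *
s=robot.observe();f=grab_frame("wrist");T=wpose(f,s)
b=np.array([atz(f,p,.07,T)[:2] for p in((179,44),(318,42),(312,227.5),(194,230))]);t=np.array([atz(f,p,.02,T)[:2] for p in((15,93),(122,80),(148,184),(47,194))])
for q in(b,t): print(q.round(3).tolist(),q.mean(0).round(4),np.linalg.norm(np.roll(q,-1,0)-q,axis=1).round(3))
print(s["ee_pos"].round(4))
E
```

```text
[[0.401, -0.084], [0.399, 0.026], [0.56, 0.03], [0.563, -0.083]] [ 0.4807 -0.0277] [0.11  0.161 0.112 0.162]
[[0.437, -0.264], [0.426, -0.155], [0.532, -0.141], [0.544, -0.255]] [ 0.4848 -0.2036] [0.11  0.107 0.114 0.107]
[ 0.5158 -0.0191  0.3616]
```

>>> {"name": "move_arm", "arguments": {
  "rows": [
    [0.006,-0.008,-0.1,0,0,0,1],
    [0.006,-0.008,-0.16,0,0,0,1],
    [0.006,-0.008,-0.16,0,0,0,1],
    [0.006,-0.008,-0.16,0,0,0,1]
  ]
}}

```text
t: 3.3
ee_pos: [0.5192, -0.0231, 0.2821]
tcp_rot: [-0.0, 0.707, 0.0, 0.707]
contact_force: [0.2, -0.4, 1.0]
gripper_width: 0.0857
```

```bash
python3 - <<'E'
from cap import *
f,T=cap(.094);save("w2.png",f["pixels"])
E
```

```text
3.3 [ 0.5192 -0.0231  0.2821] cam [ 0.44  -0.024  0.251] [ 0.31 -0.   -0.95]
[225, 196, 68, 73, 3979] [[0.5174, -0.0246, 0.094], [0.5224, -0.0247, 0.084]]
```

View pics/w2.png

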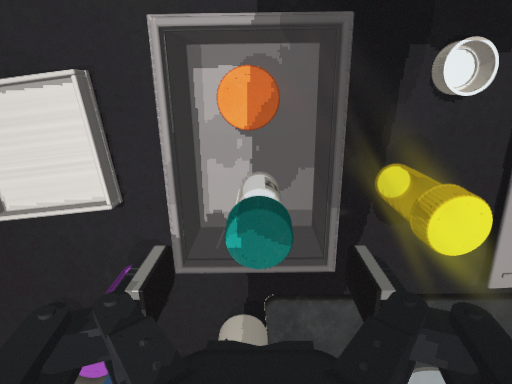

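The second wrist view shows the cap at (259,232), centred between the fingers, with the rim clear. Descend and grip.

>>> {"name": "move_arm", "arguments": {
  "rows": [
    [0,-0.002,-0.06,0,0,0,1],
    [0,-0.002,-0.084,0,0,0,1],
    [0,-0.002,-0.084,0,0,0,1],
    [0,-0.002,-0.084,0,0,0,-0.1],
    [0,-0.002,-0.084,0,0,0,-1],
    [0,-0.002,-0.084,0,0,0,-1],
    [0,-0.002,-0.084,0,0,0,-1],
    [0,-0.002,-0.084,0,0,0,-1],
    [0,-0.002,-0.084,0,0,0,-1],
    [0,-0.002,-0.084,0,0,0,-1]
  ],
  "squeeze": 25
}}

```text
t: 4.35
ee_pos: [0.5199, -0.025, 0.2405]
tcp_rot: [0.0, 0.706, -0.0, 0.708]
contact_force: [-0.3, 0.2, 5.2]
gripper_width: 0.0401
```

>>> {"name": "move_arm", "arguments": {
  "rows": [
    [0,0,0,0,0,0,-1],
    [0,0,0.02,0,0,0,-1],
    [0,0,0.06,0,0,0,-1],
    [0,0,0.14,0,0,0,-1],
    [0,0,0.22,0,0,0,-1],
    [0,0,0.22,0,0,0,-1]
  ]
}}

```text
t: 4.95
ee_pos: [0.5211, -0.0252, 0.3556]
tcp_rot: [-0.0, 0.703, -0.0, 0.711]
contact_force: [0.8, -0.4, 0.2]
gripper_width: 0.0401
```

```bash
python3 - <<'E'
from h import *
s=robot.observe();f=grab_frame("wrist");g=grab_frame("scene")["pixels"];save("c3.png",np.hstack([f["pixels"][:, 100:420],cv2.resize(g[120:280,180:380],(480,384))]))
print(s["ee_pos"],s["contact_force"],s["gripper_width"])
E
```

```text
[ 0.52106872 -0.02517298  0.35558446] [ 0.79165763 -0.39215657  0.21120745] 0.04013751833514158
```

View pics/c3.png

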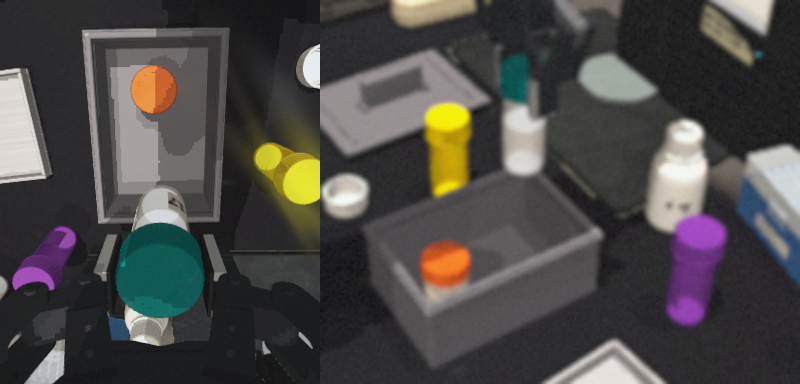

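The tube hangs upright in the fingers at (523,130) in the right half, with its foot clear of the rim. Carry it to the tray.

>>> {"name": "move_arm", "arguments": {
  "rows": [
    [-0.014,-0.07,0,0,0,0,-1],
    [-0.028,-0.14,0,0,0,0,-1],
    [-0.042,-0.21,0,0,0,0,-1],
    [-0.057,-0.29,0,0,0,0,-1],
    [-0.072,-0.36,0,0,0,0,-1],
    [-0.072,-0.36,-0.02,0,0,0,-1],
    [-0.072,-0.36,-0.08,0,0,0,-1],
    [-0.072,-0.36,-0.15,0,0,0,-1],
    [-0.072,-0.36,-0.17,0,0,0,-1],
    [-0.072,-0.36,-0.17,0,0,0,-1]
  ]
}}

```text
t: 6.05
ee_pos: [0.482, -0.2039, 0.2615]
tcp_rot: [0.001, 0.709, 0.001, 0.705]
contact_force: [-0.1, -0.3, -0.8]
gripper_width: 0.0402
```

```bash
python3 - <<'E'
from h import *
s=robot.observe();f=grab_frame("wrist");g=grab_frame("scene")["pixels"];save("c4.png",np.hstack([f["pixels"][:, 100:420],cv2.resize(g[200:360,200:400],(480,384))]))
print(s["ee_pos"],s["contact_force"],s["gripper_width"],R.from_quat(s["tcp_rot"]).as_matrix().round(3).tolist(),s["joint_positions"])
E
```

```text
[ 0.48204986 -0.20392219  0.2614675 ] [-0.06547835 -0.25858339 -0.75574515] 0.0401985520644593 [[-0.007, -0.0, 1.0], [0.003, 1.0, 0.0], [-1.0, 0.003, -0.007]] [-4.00236920e-01  3.96015128e-01 -1.69149073e-01  1.01297936e+00
  1.40586749e-04 -4.00342117e-01]
```

View pics/c4.png

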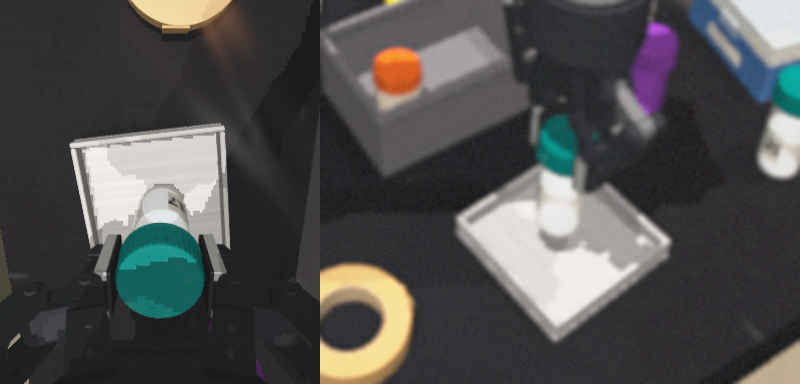

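The tube is over the middle of the tray, its foot about 25 mm up. Lower it gently.

>>> {"name": "move_arm", "arguments": {
  "rows": [
    [0.004,-0.002,-0.012,0,0,0,-1],
    [0.004,-0.002,-0.024,0,0,0,-1],
    [0.004,-0.002,-0.034,0,0,0,-1],
    [0.004,-0.002,-0.039,0,0,0,-1],
    [0.004,-0.002,-0.041,0,0,0,-1],
    [0.004,-0.002,-0.041,0,0,0,-1],
    [0.004,-0.002,-0.041,0,0,0,-1]
  ]
}}

```text
t: 6.85
ee_pos: [0.4854, -0.2061, 0.244]
tcp_rot: [0.0, 0.707, -0.0, 0.707]
contact_force: [-0.3, -0.7, -0.4]
gripper_width: 0.0401
```

>>> {"name": "move_arm", "arguments": {
  "rows": [
    [0,0,-0.003,0,0,0,-1],
    [0,0,-0.006,0,0,0,-1],
    [0,0,-0.006,0,0,0,-1],
    [0,0,-0.006,0,0,0,-1]
  ]
}}

```text
t: 7.25
ee_pos: [0.4853, -0.206, 0.2408]
tcp_rot: [0.0, 0.707, -0.0, 0.707]
contact_force: [-0.0, 0.2, -0.7]
gripper_width: 0.0401
```

>>> {"name": "move_arm", "arguments": {
  "rows": [
    [0,0,-0.002,0,0,0,-1],
    [0,0,-0.004,0,0,0,-1],
    [0,0,-0.004,0,0,0,-1]
  ]
}}

```text
t: 7.55
ee_pos: [0.4858, -0.206, 0.2405]
tcp_rot: [0.0, 0.706, -0.0, 0.708]
contact_force: [-1.7, 2.4, 8.9]
gripper_width: 0.0398
```

Contact felt at 8.9 N. Ease off and release slowly.

>>> {"name": "move_arm", "arguments": {
  "rows": [
    [0,0,0.002,0,0,0,-1],
    [0,0,0.002,0,0,0,0.1],
    [0,0,0.002,0,0,0,0.3],
    [0,0,0.002,0,0,0,0.6],
    [0,0,0.002,0,0,0,0.8],
    [0,0,0.002,0,0,0,0.8],
    [0,0,0.03,0,0,0,0.8],
    [0,0,0.1,0,0,0,0.8],
    [0,0,0.2,0,0,0,0.8],
    [0,0,0.24,0,0,0,0.8]
  ]
}}

```text
t: 8.55
ee_pos: [0.4863, -0.2064, 0.3634]
tcp_rot: [-0.001, 0.705, -0.001, 0.709]
contact_force: [0.4, 0.0, 0.0]
gripper_width: 0.0769
```

```bash
python3 - <<'E'
from h import *
s=robot.observe();f=grab_frame("wrist");g=grab_frame("scene")["pixels"];save("c5.png",np.hstack([f["pixels"][:, 100:420],cv2.resize(g[200:360,200:400],(480,384))]))
print(s["ee_pos"],s["contact_force"],s["gripper_width"])
E
```

```text
[ 0.48625491 -0.20642614  0.363365  ] [0.41519232 0.01759303 0.01948269] 0.07691996177510967
```

View pics/c5.png

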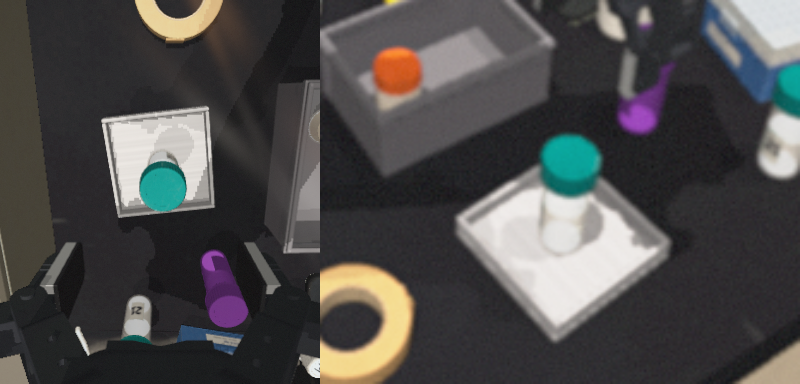

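The tube stands free and upright in the tray, cap at (162,187) in the wrist half and (570,165) in the scene half. On to the lid.

>>> {"name": "move_arm", "arguments": {
  "rows": [
    [0.07,0.91,0,0,0,0.08,0.5],
    [0.07,0.91,0,0,0,0.08,0.5],
    [0.07,0.91,0,0,0,0.08,0.5],
    [0.07,0.91,0,0,0,0.08,0.5],
    [0.07,0.91,0,0,0,0.08,0.5],
    [0.07,0.91,0,0,0,0.08,0.5],
    [0.07,0.91,0,0,0,0.08,0.5],
    [0.07,0.91,0,0,0,0.08,0.5],
    [0.07,0.91,0,0,0,0.08,0.5],
    [0.07,0.91,0,0,0,0.08,0.5]
  ]
}}

```text
t: 9.65
ee_pos: [0.5198, 0.254, 0.3568]
tcp_rot: [-0.017, 0.707, 0.017, 0.706]
contact_force: [0.1, -0.4, 0.0]
gripper_width: 0.0641
```

>>> {"name": "move_arm", "arguments": {
  "rows": [
    [0,0,0,0,0,0,0.5],
    [0,0,0,0,0,0,0.5]
  ]
}}

```text
t: 9.85
ee_pos: [0.5201, 0.2481, 0.3577]
tcp_rot: [-0.015, 0.708, 0.014, 0.706]
contact_force: [0.1, 0.3, -0.0]
gripper_width: 0.0638
```

```bash
python3 - <<'E'
from h import *
s=robot.observe();f=grab_frame("wrist");save("w6.png",f["pixels"]);print(s["t"],s["ee_pos"].round(4),R.from_quat(s["tcp_rot"]).as_matrix().round(3).tolist())
E
```

```text
9.85 [0.5201 0.2481 0.3577] [[-0.002, -0.041, 0.999], [-0.002, 0.999, 0.041], [-1.0, -0.002, -0.002]]
```

View pics/w6.png

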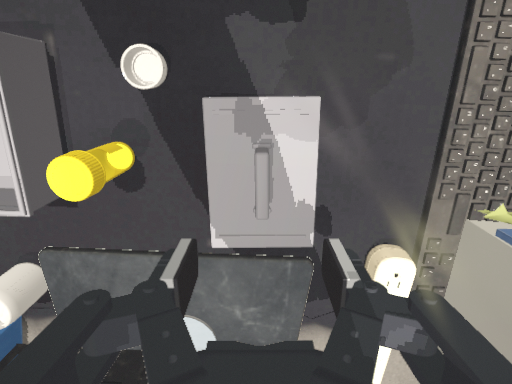

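The lid shows with corners near (203,98), (320,97), (314,247) and (212,249), and its rib top at about (262,150) to (262,219).

```bash
python3 - <<'E'
from h import *
s=robot.observe();f=grab_frame("wrist");T=wpose(f,s)
b=np.array([atz(f,p,.013,T)[:2] for p in((203,98),(320,97),(314,247),(212,249))])
print(b.round(3).tolist(),b.mean(0).round(4),np.linalg.norm(np.roll(b,-1,0)-b,axis=1).round(3))
e=(b[2]+b[3]-b[0]-b[1]);print("yaw",np.arctan2(e[1],e[0]))
r=np.array([atz(f,p,.047,T)[:2] for p in((254,152),(270,151),(269,219.5),(256,219.5))]);print(r.round(4).tolist(),r.mean(0))
e=(r[2]+r[3]-r[0]-r[1]);print("ribyaw",np.arctan2(e[1],e[0]),np.linalg.norm(e)/2)
E
```

```text
[[0.449, 0.186], [0.444, 0.303], [0.612, 0.314], [0.619, 0.194]] [0.5309 0.2494] [0.117 0.168 0.12  0.17 ]
yaw 0.05206224901034272
[[0.4954, 0.2399], [0.4939, 0.2549], [0.5638, 0.2574], [0.5643, 0.2443]] [0.52933633 0.24910415]
ribyaw 0.0497532781565341 0.06950002444700709
```

Sizes and yaw agree: the lid is at (0.530, 0.249), yaw 0.05. Descend, keeping the tips just above the plate, then grip the rib.

>>> {"name": "move_arm", "arguments": {
  "rows": [
    [0.02,0.002,-0.08,0,0,0.017,0.3],
    [0.02,0.002,-0.16,0,0,0.017,0.3],
    [0.02,0.002,-0.23,0,0,0.017,0.3],
    [0.02,0.002,-0.28,0,0,0.017,0.3],
    [0.02,0.002,-0.31,0,0,0.017,0.3],
    [0.02,0.002,-0.33,0,0,0.017,0.3],
    [0.02,0.002,-0.33,0,0,0.017,0.3],
    [0.02,0.002,-0.33,0,0,0.017,0.3],
    [0.02,0.002,-0.33,0,0,0.017,0.3]
  ],
  "squeeze": 60
}}

```text
t: 10.85
ee_pos: [0.5311, 0.2499, 0.1953]
tcp_rot: [-0.017, 0.706, 0.018, 0.708]
contact_force: [-0.4, 0.2, 0.6]
gripper_width: 0.0558
```

>>> {"name": "move_arm", "arguments": {
  "rows": [
    [-0.002,-0.002,-0.01,0,0,0,0.0],
    [-0.002,-0.002,-0.01,0,0,0,-0.4],
    [-0.002,-0.002,-0.01,0,0,0,-1],
    [-0.002,-0.002,-0.01,0,0,0,-1],
    [-0.002,-0.002,-0.01,0,0,0,-1],
    [-0.002,-0.002,-0.01,0,0,0,-1],
    [-0.002,-0.002,-0.01,0,0,0,-1]
  ],
  "squeeze": 60
}}

```text
t: 11.55
ee_pos: [0.5295, 0.2491, 0.1891]
tcp_rot: [-0.018, 0.707, 0.018, 0.707]
contact_force: [-0.0, -0.2, 3.6]
gripper_width: 0.0133
```

>>> {"name": "move_arm", "arguments": {
  "rows": [
    [0,0,0.01,0,0,0,-1],
    [0,0,0.04,0,0,0,-1],
    [0,0,0.1,0,0,0,-1],
    [0,0,0.18,0,0,0,-1],
    [0,0,0.25,0,0,0,-1],
    [0,0,0.29,0,0,0,-1],
    [0,0,0.29,0,0,0,-1],
    [0,0,0.29,0,0,0,-1]
  ]
}}

```text
t: 12.35
ee_pos: [0.5291, 0.2489, 0.3332]
tcp_rot: [-0.018, 0.707, 0.018, 0.707]
contact_force: [-1.0, 0.3, -1.8]
gripper_width: 0.0132
```

```bash
python3 - <<'E'
from h import *
s=robot.observe();f=grab_frame("wrist");T=wpose(f,s);g=grab_frame("scene")["pixels"];save("c7.png",np.hstack([f["pixels"][:, 80:400],cv2.resize(g[80:240,120:320],(480,384))]))
print(s["ee_pos"],s["contact_force"],s["ft_torque"],s["gripper_width"],R.from_quat(s["tcp_rot"]).as_matrix().round(3).tolist())
E
```

```text
[0.5291456  0.24885635 0.33322696] [-1.04380604  0.2963848  -1.83447759] [0.03350588 0.00329447 0.01636614] 0.013190504950934214 [[-0.0, -0.05, 0.999], [-0.0, 0.999, 0.05], [-1.0, -0.0, -0.0]]
```

View pics/c7.png

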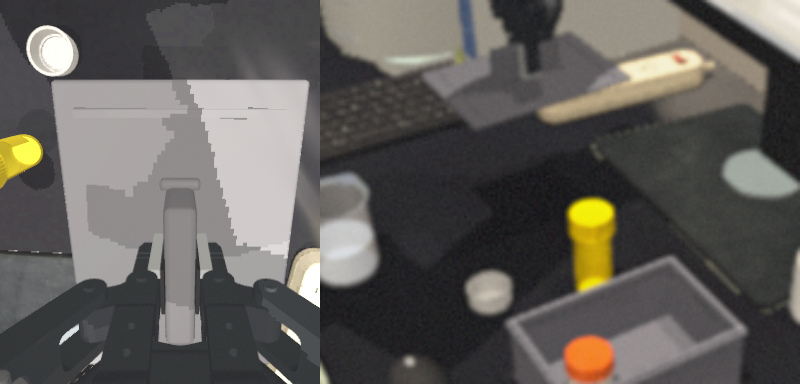

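The lid is held level by the rib, its front edge running from (52,81) to (308,80) in the crop. I measure the lid relative to the tool from that edge.

```bash
python3 - <<'E'
from h import *
s=robot.observe();f=grab_frame("wrist");T=wpose(f,s)
z=s["ee_pos"][2]-.189+.013
a,b=[atz(f,p,z,T)[:2] for p in((132,80.5),(388,80))]
d=b-a;n=np.array([d[1],-d[0]])/np.linalg.norm(d);c=(a+b)/2+n*.085
print(a,b,np.linalg.norm(d),"yaw",np.arctan2(-d[0],d[1]),"centre",c,"minus tcp",c-s["ee_pos"][:2])
E
```

```text
[0.447247   0.18493327] [0.44115293 0.30157829] 0.11680410091797336 yaw 0.05219708092207252 centre [0.5290842  0.24769052] minus tcp [ 0.00036765 -0.00094366]
```

>>> {"name": "move_arm", "arguments": {
  "rows": [
    [-0.012,-0.06,0,0,0,-0.01,-1],
    [-0.024,-0.13,0,0,0,-0.02,-1],
    [-0.036,-0.2,0,0,0,-0.03,-1],
    [-0.048,-0.27,0,0,0,-0.04,-1],
    [-0.06,-0.34,0,0,0,-0.06,-1],
    [-0.07,-0.41,0,0,0,-0.07,-1],
    [-0.084,-0.48,0,0,0,-0.09,-1],
    [-0.096,-0.53,0,0,0,-0.09,-1],
    [-0.096,-0.556,0,0,0,-0.09,-1],
    [-0.096,-0.556,0,0,0,-0.09,-1]
  ]
}}

```text
t: 13.5
ee_pos: [0.4812, -0.0302, 0.333]
tcp_rot: [-0.0, 0.708, 0.0, 0.707]
contact_force: [0.4, 0.5, -1.3]
gripper_width: 0.013
```

>>> {"name": "move_arm", "arguments": {
  "rows": [
    [0,0,-0.04,0,0,0,-1],
    [0,0,-0.08,0,0,0,-1],
    [0,0,-0.11,0,0,0,-1],
    [0,0,-0.12,0,0,0,-1],
    [0,0,-0.12,0,0,0,-1],
    [0,0,-0.12,0,0,0,-1]
  ]
}}

```text
t: 14.1
ee_pos: [0.4819, -0.0284, 0.2743]
tcp_rot: [-0.001, 0.707, 0.002, 0.707]
contact_force: [0.0, -1.1, -0.6]
gripper_width: 0.0134
```

```bash
python3 - <<'E'
from h import *
s=robot.observe();g=grab_frame("scene")["pixels"];f=grab_frame("wrist")["pixels"];save("c8.png",np.hstack([f[:, 80:400],cv2.resize(g[160:320,160:360],(480,384),interpolation=cv2.INTER_CUBIC)]))
print(s["t"],s["ee_pos"],s["contact_force"],s["gripper_width"],R.from_quat(s["tcp_rot"]).as_matrix().round(3).tolist())
E
```

```text
14.1 [ 0.48187784 -0.02844189  0.27427133] [ 0.0402039  -1.06174584 -0.58695844] 0.013354918001985752 [[0.001, -0.004, 1.0], [0.0, 1.0, 0.004], [-1.0, 0.0, 0.001]]
```

View pics/c8.png

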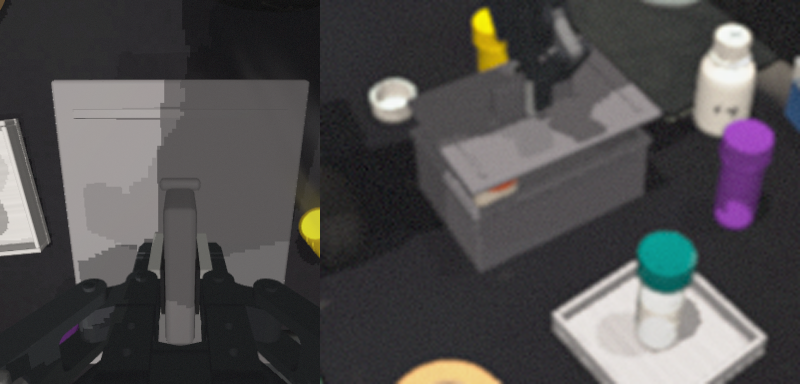

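The lid hovers square over the box, with the tube still standing in the tray at (665,290). Lower it.

>>> {"name": "move_arm", "arguments": {
  "rows": [
    [-0.001,-0.001,-0.01,0,0,0,-1],
    [-0.001,-0.001,-0.02,0,0,0,-1],
    [-0.001,-0.001,-0.03,0,0,0,-1],
    [-0.001,-0.001,-0.036,0,0,0,-1],
    [-0.001,-0.001,-0.04,0,0,0,-1],
    [-0.001,-0.001,-0.04,0,0,0,-1],
    [-0.001,-0.001,-0.04,0,0,0,-1]
  ]
}}

```text
t: 14.9
ee_pos: [0.4809, -0.0296, 0.2539]
tcp_rot: [-0.001, 0.707, 0.001, 0.707]
contact_force: [-0.1, 0.4, -2.1]
gripper_width: 0.0132
```

>>> {"name": "move_arm", "arguments": {
  "rows": [
    [0,0,-0.003,0,0,0,-1],
    [0,0,-0.005,0,0,0,-1],
    [0,0,-0.005,0,0,0,-1]
  ]
}}

```text
t: 15.2
ee_pos: [0.4808, -0.0295, 0.2512]
tcp_rot: [-0.001, 0.707, 0.001, 0.707]
contact_force: [-1.3, 0.2, -1.5]
gripper_width: 0.0128
```

>>> {"name": "move_arm", "arguments": {
  "rows": [
    [0,0,-0.002,0,0,0,-1],
    [0,0,-0.004,0,0,0,-1],
    [0,0,-0.004,0,0,0,-1]
  ]
}}

```text
t: 15.5
ee_pos: [0.4807, -0.0295, 0.251]
tcp_rot: [-0.001, 0.707, 0.001, 0.707]
contact_force: [-4.4, 0.3, 11.2]
gripper_width: 0.0132
```

Contact at z = 0.251, the predicted seated height. Release and rise.

>>> {"name": "move_arm", "arguments": {
  "rows": [
    [0,0,0.003,0,0,0,-0.6],
    [0,0,0.003,0,0,0,-0.3],
    [0,0,0.003,0,0,0,0],
    [0,0,0.003,0,0,0,0.2],
    [0,0,0.003,0,0,0,0.2],
    [0,0,0.03,0,0,0,0.2],
    [0,0,0.1,0,0,0,0.2],
    [0,0,0.18,0,0,0,0.2],
    [0,0,0.26,0,0,0,0.2],
    [0,0,0.3,0,0,0,0.2]
  ]
}}

```text
t: 16.5
ee_pos: [0.4815, -0.0295, 0.403]
tcp_rot: [-0.001, 0.705, 0.001, 0.709]
contact_force: [0.0, 0.2, 1.1]
gripper_width: 0.0515
```

```bash
python3 - <<'E'
from h import *
s=robot.observe();f=grab_frame("wrist");T=wpose(f,s);g=grab_frame("scene")["pixels"];save("c9.png",np.hstack([f["pixels"][:, 80:400],cv2.resize(g[160:320,160:360],(480,384),interpolation=cv2.INTER_CUBIC)]))
print(s["t"],s["ee_pos"],s["contact_force"],s["gripper_width"])
E
```

```text
16.5 [ 0.48145624 -0.02954615  0.40296034] [0.04705143 0.21598776 1.11860525] 0.05152751698105121
```

View pics/c9.png

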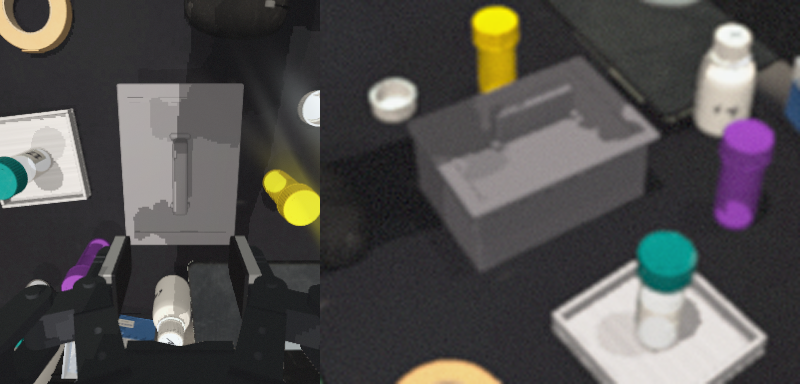

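The lid lies flat on the rim all round and the tube stands in the tray at (665,290). One numeric check, then hand in.

```bash
python3 - <<'E'
from h import *
s=robot.observe();f=grab_frame("wrist");T=wpose(f,s)
b=np.array([atz(f,p,.075,T)[:2] for p in((197,84),(323.5,84),(317,244),(207,244))])
print(b.mean(0).round(4),np.linalg.norm(np.roll(b,-1,0)-b,axis=1).round(3))
print(order.hand_in())
E
```

```text
[ 0.4823 -0.0292] [0.118 0.167 0.122 0.167]
the job is handed in; nothing more can be done
None
```

I took the green-capped tube out of the box and stood it upright in the steel tray. I then lifted the lid by its rib, set it on the box, let go, moved clear and handed in at about 16.5 s.

My last checks:
- **Lid height:** it met the rim at a TCP height of 0.251 m, exactly the predicted seated height, with about 11 N of contact force.
- **Lid position:** its centre measured (0.482, -0.029), within about 1–2 mm of the box's fitted centre. At seated height its edges measured 118–122 × 167 mm, against 120 × 170 mm nominal.
- **Pictures:** the lid lies flat on the rim all round and the tube stands free and upright in the tray.

No check failed. The only disagreements were a few millimetres between the pose estimates from different cameras, within the calibration error and the lid's 8 mm play.

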